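# Find the rocking caddy lid and press it home

### The job

One of the four pink lids on the desk caddy tier is not snapped in and rocks. With the fingertips, press lightly near the edge of one lid after another until you find the one that tips under the finger, then press that lid firmly in its middle until it is seated and rocks no more. Use only light pressure on the sound lids, do not lift anything, and leave the other things on the desk where they are.

Things in the scene. Friction and masses are not known exactly. Their poses are not given: they have to be found in the camera images.
- tier: Fixed square caddy tier, teal plastic, 170 x 170 mm, deck 34 mm high; origin at the centre of its underside, x and y along its sides, z up. It carries four wells in a 2 x 2 block, their centres 41 mm either way in x and y from the tier's centre, each closed by a pink lid with 8 mm between neighbours. Three lids are sound, any one of the four is loose.
- cover_1_top (a point): Lid 1 of four identical flat pink lids, 74 x 74 mm, white dot in the middle; point: centre of its top face, z out of the lid. Tops stand 46 to 50 mm above the desk; height does not tell the loose one. A sound lid stays level wherever it is pressed. The loose one tips about 0.1 rad (edge down 3 to 4 mm) under 1 to 4 N near any edge and springs back when let go.
- cover_2_top (a point): Lid 2 of four identical flat pink lids, 74 x 74 mm, white dot in the middle; point: centre of its top face, z out of the lid. Tops stand 46 to 50 mm above the desk; height does not tell the loose one. A sound lid stays level wherever it is pressed. The loose one tips about 0.1 rad (edge down 3 to 4 mm) under 1 to 4 N near any edge and springs back when let go.
- cover_3_top (a point): Lid 3 of four identical flat pink lids, 74 x 74 mm, white dot in the middle; point: centre of its top face, z out of the lid. Tops stand 46 to 50 mm above the desk; height does not tell the loose one. A sound lid stays level wherever it is pressed. The loose one tips about 0.1 rad (edge down 3 to 4 mm) under 1 to 4 N near any edge and springs back when let go.
- cover_4_top (a point): Lid 4 of four identical flat pink lids, 74 x 74 mm, white dot in the middle; point: centre of its top face, z out of the lid. Tops stand 46 to 50 mm above the desk; height does not tell the loose one. A sound lid stays level wherever it is pressed. The loose one tips about 0.1 rad (edge down 3 to 4 mm) under 1 to 4 N near any edge and springs back when let go.
- catch (a joint): How far the snap catch hidden under the middle of the one loose lid is pushed in, m: 0 at the start, 0.003 when the lid just meets its gasket (seated, rocks no more), 0.008 at most; it stays where it is pushed. It moves only under about 15 N on the lid's middle, some N more off the middle; beyond 3 mm the gasket adds 4 N per mm. It does not tell which lid it is under.
- gasket_1 (a joint): Squeeze of the rubber gasket under one of the three sound lids, m: 0 at rest, gives 1 mm per 4 N on the lid, 0.004 at 16 N, 0.008 at most; springs back. Its number has nothing to do with the lid's number.
- gasket_2 (a joint): Squeeze of the rubber gasket under one of the three sound lids, m: 0 at rest, gives 1 mm per 4 N on the lid, 0.004 at 16 N, 0.008 at most; springs back. Its number has nothing to do with the lid's number.
- gasket_3 (a joint): Squeeze of the rubber gasket under one of the three sound lids, m: 0 at rest, gives 1 mm per 4 N on the lid, 0.004 at 16 N, 0.008 at most; springs back. Its number has nothing to do with the lid's number.
- pencil_cup: Loose matte black pencil cup, 80 mm across, 95 mm high, pencils standing up to about 155 mm; origin under its middle.
- eraser: Loose pink eraser 45 x 20 x 13 mm lying close beside the tier, origin under its middle.
- sharpener: Loose chrome pencil sharpener 25 x 16 x 14 mm lying close beside the tier, origin under its middle.
- dish: Loose white ceramic dish, 90 mm across, 22 mm high, origin under its middle.
- tape_roll: Loose roll of tape 48 mm across, 18 mm high, origin under its middle.
- stapler: Loose blue stapler 120 x 30 x 40 mm, origin under its middle.
Not all that is in view belongs to the job. There is more than one size of the tier; the job needs the smaller.

How it is judged:
By the outcome, as a careful person would: the job done as asked, in the order asked, and still so for the second after the job is handed in, with the robot touching nothing.
It also fails if it takes over 58 s, if anything falls off the work surface, if the arm or the gripper's body presses on something with over 40 N, if the wrist force passes 120 N, or if a joint passes its speed limit or range.

### The arm

A 6-joint arm with a two-finger parallel gripper is mounted at the origin on the work surface. World frame = base frame: x ahead of the robot, y to its left, z up, the work surface at z = 0. Lengths are in mm, angles in rad, forces in N, time in s.
With the tool pointing down it reaches from about 325 to 925 mm from the base axis. Payload 3.1 kg.
Tool frame: the origin (TCP) lies midway between the tips of the shut fingers; the grasp point (between the pads) lies 19 mm behind it (pinch_z is the distance from the TCP to the grasp point, in mm); y points along the fingers, z is the direction in which the jaws open and shut, and the axes are right-handed (so a half turn about y gives the same grasp; the last joint's range is limited). The gripper opens to 85 mm and grips with 20 to 120 N. Pads are 22 mm wide; open, the fingers measure 114 mm over their backs; the gripper's body (76 mm by 85 mm) begins 54 mm behind the grasp point. The pads swing forward as they close: fully open they stand 13 mm farther back than shut.
Start: joints at [1.093, 0.217, 1.613, -0, 1.311, -0.112], TCP at [223.543, 583.668, 231.3] pointing down, gripper open.
Joint ranges: [-2.75, 2.75], [-0.78, 2.1], [0.31, 2.55], [-1.13, 4.27], [0.13, 2.63], [-2.58, 2.58]. Speed limits (rad/s): [2.79, 2.79, 3.14, 3.14, 3.14, 3.14].

### API

Orientations are given as a unit quaternion [w, x, y, z].
In Python, from plant import get_obs, read_camera, camera_model, finish_job, pinch_z gives the robot as it stands.
- The arm moves only by the shell command python3 -m creep 'ROWS'. ROWS is JSON, a list of rows, each an object with "jaw": the opening, from -1 (shut) to 1 (fully open); "travel": the shift along the world's x, y, z as a fraction of full scale, a list of three; "rot": the turn, a rotation vector about the world's x, y, z as a fraction of full scale, a list of three. A call has 1 to 8 rows; each row is the pose to reach, as a shift and turn from the pose commanded when the call began; what a row does not reach only later rows make up. Full scale, the value 1, is 40 cm for a shift and 30 degrees for a turn. A row lasts 1/8 s, in which the tool goes at most 62.5 mm and 10.7 degrees, less where a joint would pass 70% of its speed; a pose out of reach is approached as far as the arm can. A call with a number of a shift or a turn outside -1 to 1 is refused whole. A call with a gripper value outside its range is refused whole. The fingers move at their own pace and stop on an object; the grip force is fixed at half the most. Time passes only in rows, so rows that repeat a pose let the fingers close. It gives the time, the measured TCP pose, the force and the opening at its end, in the units of the state.
- get_obs(): the state, without advancing time (a new reading comes with each control period).
- read_camera(name): name is "scene" or "top" or "wrist"; returns the picture (400x640x3 uint8, blue, green, red); there is no depth.
- camera_model(name): a dict with "fx", "fy", "cx", "cy" (pixels), "origin" and "orientation" of the camera in the world. Camera axes: x right, y down, z forward; pixel columns grow to the right and rows downward; lengths in mm; the calibration is good to about 2 mm. A picture is of the moment at which its call begins: read the wrist's pose just before it. camera_model takes no time and is no camera call; for the wrist camera it gives the pose at the moment of the call.
- finish_job(): hands the job in, once; it reports no verdict.
The state is a dict: "t": time; "joints": joint angles; "dq": joint speeds; "joint_torque": joint torques, N m; "eef_pos": TCP position; "tool_rot": TCP orientation; "force": force on the tool from outside, world axes, zero at the start; "ft_torque": the same for the moment, N m; "gripper_width": finger opening in mm.
Only numpy, scipy, OpenCV 4.12 (cv2) and the standard library are available. Lean on these libraries where they do the work, as an engineer would, in place of code of your own. Each camera call takes 0.05 s, during which the arm holds its last target. There are 200 camera calls.

## Working session

There is one attempt and no reset: what is moved stays moved. The work goes in short steps, Python scripts to look and compute and a shell command to move; the robot and the scene stay as the last step left them, time stands still between calls to the robot, and variables do not carry over. Pictures are saved under pics/ and viewed, about 8 in all and at most 12, crops included, and the job is handed in when it is done.

```bash
mkdir -p pics; ls; python3 - <<'E'
from plant import *
import cv2,numpy as np
o=get_obs();print(o)
a=read_camera("scene");b=read_camera("top")
cv2.imwrite("pics/scene.png",a);cv2.imwrite("pics/top.png",b)
for n in("scene","top","wrist"):print(n,camera_model(n))
print(pinch_z)
E
```

```text
pics
{'t': 0.0, 'joints': array([ 1.09282142e+00,  2.17753307e-01,  1.61493814e+00,  1.10894333e-05,
        1.31128293e+00, -1.12207596e-01]), 'dq': array([ 0.00034929,  0.00245752,  0.00045998, -0.0014676 , -0.00028524,
        0.00078137]), 'joint_torque': array([-9.75203875e-06, -3.96833646e+01, -3.03856087e+01, -2.29931647e-04,
        9.61285987e-03,  1.48586696e-05]), 'eef_pos': array([223.14559186, 582.93704182, 229.96669988]), 'tool_rot': array([-0.69450936,  0.69611849, -0.12884803,  0.12835099]), 'force': array([ 0.21807711, -0.13010784, -0.44543337]), 'ft_torque': array([-0.03575938,  0.00057968, -0.00999521]), 'gripper_width': 85.61196337664686}
scene {'fx': 514.934114077865, 'fy': 514.934114077865, 'cx': 322.86200457376924, 'cy': 204.62135264059765, 'origin': array([950.13013212, 732.08678073, 928.12170824]), 'orientation': array([-0.09492723,  0.22458298,  0.8988727 , -0.36411425])}
top {'fx': 377.8239049509609, 'fy': 377.8239049509609, 'cx': 314.2316302297034, 'cy': 203.9533449444705, 'origin': array([417.79159954,  12.55501817, 967.16168188]), 'orientation': array([ 0.03662722, -0.70377306,  0.70778007, -0.0490845 ])}
wrist {'fx': 276.0508462340063, 'fy': 276.0508462340063, 'cx': 318.1969369694507, 'cy': 199.41587691201073, 'origin': array([154.64013239, 609.49321286, 373.10675055]), 'orientation': array([0.12041521, 0.81510031, 0.5607443 , 0.08171591])}
18.700000000000003
```

View pics/scene.png

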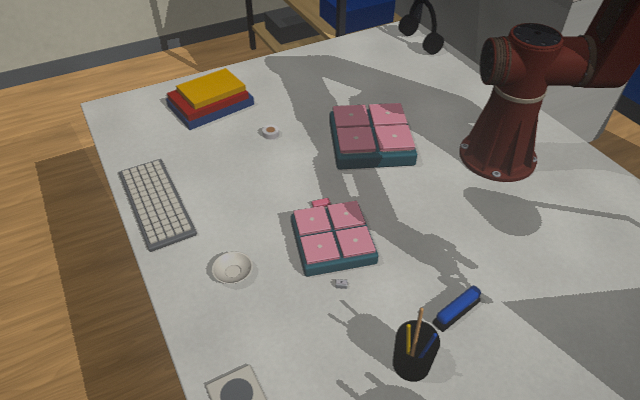

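View pics/top.png

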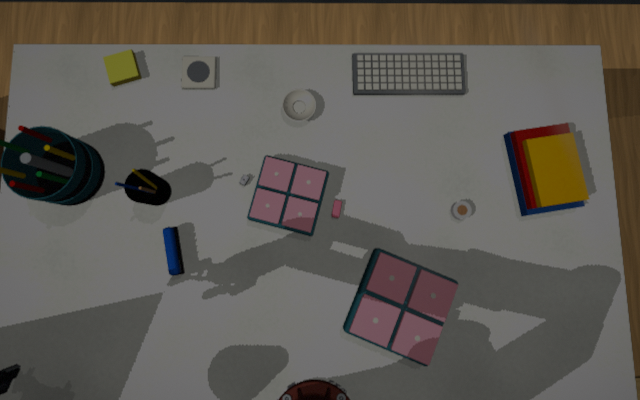

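The top view shows two tiers. The smaller one is at about (288,195), with the eraser at (337,208) and the sharpener at (244,180) beside it. The larger one is at about (402,307) and is the decoy. I choose the smaller one and will measure its lids next, checking sizes as I go.

```bash
cat > h.py <<'E'
import numpy as np,cv2
from scipy.spatial.transform import Rotation as R
from plant import *
def ray(m,uv,z):
    uv=np.atleast_2d(uv).astype(float)
    q=m["orientation"];r=R.from_quat([q[1],q[2],q[3],q[0]])
    d=r.apply(np.c_[(uv[:,0]-m["cx"])/m["fx"],(uv[:,1]-m["cy"])/m["fy"],np.ones(len(uv))])
    o=np.array(m["origin"]);return o+d*((z-o[2])/d[:,2])[:,None]
def proj(m,P):
    q=m["orientation"];r=R.from_quat([q[1],q[2],q[3],q[0]])
    c=r.inv().apply(np.atleast_2d(P)-m["origin"]);return np.c_[m["fx"]*c[:,0]/c[:,2]+m["cx"],m["fy"]*c[:,1]/c[:,2]+m["cy"]]
def lids(img,m,z=48,amin=200):
    hsv=cv2.cvtColor(img,cv2.COLOR_BGR2HSV);h=hsv[...,0]
    k=(((h>165)|(h<6))&(hsv[...,1]>45)&(hsv[...,2]>60)).astype(np.uint8)
    out=[]
    for c in cv2.findContours(k,cv2.RETR_EXTERNAL,cv2.CHAIN_APPROX_NONE)[0]:
        if cv2.contourArea(c)<amin: continue
        r=cv2.minAreaRect(ray(m,c[:,0],z)[:,:2].astype(np.float32))
        out.append((np.array(cv2.minAreaRect(c)[0]).round(),np.round(r[0],1),np.round(r[1],1),round(r[2],1)))
    return out
E
python3 - <<'E'
from h import *
for n in("top","scene"):
    m=camera_model(n);im=cv2.imread(f"pics/{n}.png")
    print(n);[print(*x) for x in lids(im,m)]
im=cv2.imread("pics/top.png")[130:260,215:365]
cv2.imwrite("pics/crop.png",cv2.resize(im,None,fx=4.5,fy=4.5,interpolation=cv2.INTER_CUBIC))
E
```

```text
top
[416. 338.] [ 211.4 -243.3] [97.3 96. ] 67.0
[375. 320.] [ 253.1 -145.5] [96.9 95.8] 66.9
[433. 296.] [ 308.2 -285.7] [95.1 96.9] 66.9
[391. 278.] [ 350.6 -188. ] [95.3 95.5] 67.0
[299. 214.] [505.9  32. ] [73.4 74.3] 75.0
[267. 205.] [526.9 110.8] [73.2 74. ] 74.9
[308. 182.] [584.7  10.8] [73.5 74.9] 74.9
[276. 174.] [605.5  89.5] [73.2 74.8] 74.9
[547. 165.] [ 627.3 -595.6] [200.1 142. ] 8.5
scene
[320. 247.] [608.   92.6] [78.6 74.8] 75.1
[355. 241.] [529.7 114.2] [79.3 74.8] 74.1
[329. 214.] [543.1  11.2] [104.  156.7] 74.8
[354. 128.] [ 322.5 -245. ] [216.1  97.1] 66.8
[391. 126.] [ 224.9 -203.4] [216.2  98.2] 66.8
[515. 147.] [-58.9  13.3] [405.9 181.9] 15.9
[208. 105.] [ 627.3 -585.2] [210.4 170.5] 8.6
[518.  62.] [-335.8 -295.1] [176.   51.8] 45.1
[551.  56.] [-440.5 -251.8] [469.8 227.2] 53.0
```

View pics/crop.png

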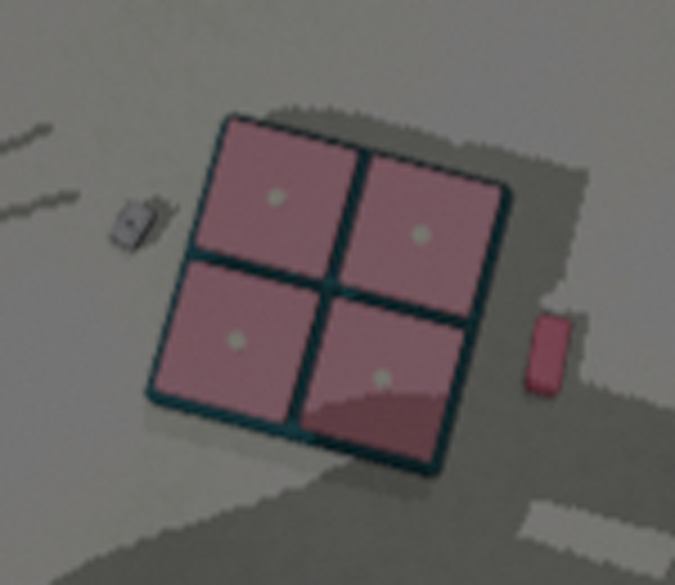

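The crop confirms the choice: four pink 74 mm lids, each with a white dot. In the crop, the sharpener lies to the left at (133,223) and the eraser to the right at (548,353). The larger tier's lids measure about 96 mm. The tier's centre is at about (556,61), and its axes are u=(.966,-.259) and v=(.257,.966). I'm moving there now with the jaws shut.

```bash
python3 -m creep '[{"jaw":-1,"travel":[0.675,-0.95,-0.2],"rot":[0,0,0]},{"jaw":-1,"travel":[0.675,-0.95,-0.2],"rot":[0,0,0]},{"jaw":-1,"travel":[0.675,-0.95,-0.2],"rot":[0,0,0]},{"jaw":-1,"travel":[0.675,-0.95,-0.2],"rot":[0,0,0]},{"jaw":-1,"travel":[0.675,-0.95,-0.2],"rot":[0,0,0]},{"jaw":-1,"travel":[0.675,-0.95,-0.2],"rot":[0,0,0]},{"jaw":-1,"travel":[0.675,-0.95,-0.2],"rot":[0,0,0]},{"jaw":-1,"travel":[0.675,-0.95,-0.2],"rot":[0,0,0]}]'
```

```text
t: 1.1
eef_pos: [494.3, 200.9, 150.3]
tool_rot: [-0.695, 0.695, -0.13, 0.129]
force: [-0.2, 0.3, -0.6]
gripper_width: 0.1
```

```bash
python3 -m creep '[{"jaw":-1,"travel":[0.1,-0.165,-0.1],"rot":[0,0,0]},{"jaw":-1,"travel":[0.1,-0.165,-0.2],"rot":[0,0,0]},{"jaw":-1,"travel":[0.1,-0.165,-0.2],"rot":[0,0,0]},{"jaw":-1,"travel":[0.1,-0.165,-0.2],"rot":[0,0,0]},{"jaw":-1,"travel":[0.1,-0.165,-0.2],"rot":[0,0,0]}]'; python3 - <<'E'
from h import *
o=get_obs();print(o["eef_pos"],o["force"])
m=camera_model("wrist");im=read_camera("wrist");cv2.imwrite("pics/w1.png",im)
[print(*x) for x in lids(im,m,48,800)]
E
```

```text
t: 1.72
eef_pos: [534.9, 138.9, 73.6]
tool_rot: [0.696, -0.695, 0.127, -0.129]
force: [0.5, -0.7, 1.0]
gripper_width: 0.0
[534.88573333 138.91102953  73.61845891] [ 0.53592031 -0.72809776  1.02395321]
[162. 302.] [546.3  11. ] [24.6 72.1] 8.9
[143. 244.] [502.9  22.5] [99.  76.7] 75.0
[272. 230.] [525.1 111.6] [72.8 73.7] 74.8
```

View pics/w1.png

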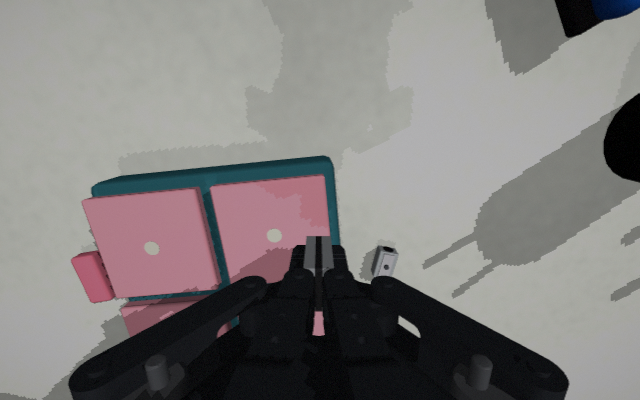

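The wrist view shows lid B's dot at (274,236), with the fingertips over its outer half. The sharpener is at (385,262), outside the tier and well below the tips. Descending next.

```bash
python3 -m creep '[{"jaw":-1,"travel":[0,0,-0.03],"rot":[0,0,0]},{"jaw":-1,"travel":[0,0,-0.045],"rot":[0,0,0]},{"jaw":-1,"travel":[0,0,-0.045],"rot":[0,0,0]},{"jaw":-1,"travel":[0,0,-0.045],"rot":[0,0,0]}]'; python3 -m creep '[{"jaw":-1,"travel":[0,0,-0.005],"rot":[0,0,0]},{"jaw":-1,"travel":[0,0,-0.005],"rot":[0,0,0]}]'
```

```text
t: 2.28
eef_pos: [533.5, 137.7, 53.2]
tool_rot: [-0.695, 0.695, -0.129, 0.129]
force: [0.2, 0.4, -0.4]
gripper_width: -0.0
t: 2.52
eef_pos: [533.5, 137.6, 51.2]
tool_rot: [-0.695, 0.695, -0.129, 0.129]
force: [-0.1, 0.3, -0.0]
gripper_width: -0.4
```

```bash
for i in 1 2 3; do python3 -m creep '[{"jaw":-1,"travel":[0,0,-0.0025],"rot":[0,0,0]},{"jaw":-1,"travel":[0,0,-0.0025],"rot":[0,0,0]}]' | grep -E 'eef|force'; done
```

```text
eef_pos: [533.5, 137.6, 50.2]
force: [0.2, -0.2, 0.1]
eef_pos: [533.5, 137.7, 49.2]
force: [0.2, 0.1, 0.4]
eef_pos: [533.5, 137.7, 48.2]
force: [0.2, 0.1, -0.1]
```

```bash
for i in 1 2; do python3 -m creep '[{"jaw":-1,"travel":[0,0,-0.0025],"rot":[0,0,0]},{"jaw":-1,"travel":[0,0,-0.0025],"rot":[0,0,0]}]' | grep -E 'eef|force'; done
```

```text
eef_pos: [533.4, 137.6, 47.2]
force: [0.2, -0.5, -0.3]
eef_pos: [533.6, 137.7, 46.5]
force: [-1.1, -0.6, 1.2]
```

```bash
python3 -m creep '[{"jaw":-1,"travel":[0,0,-0.0025],"rot":[0,0,0]},{"jaw":-1,"travel":[0,0,-0.0025],"rot":[0,0,0]}]' | grep -E 'eef|force'; python3 -c "
from h import *
print(get_obs()['force'])"
```

```text
eef_pos: [533.7, 137.7, 45.7]
force: [-0.9, 0.1, 4.6]
[-0.85523656  0.12704772  4.61858911]
```

B is stiff, about 4 N per mm from contact at about 46.9 mm, so it looks sound. Next is D.

```bash
python3 -m creep '[{"jaw":-1,"travel":[0,0,0.03],"rot":[0,0,0]},{"jaw":-1,"travel":[0.1,-0.027,0.03],"rot":[0,0,0]},{"jaw":-1,"travel":[0.198,-0.053,0.03],"rot":[0,0,0]},{"jaw":-1,"travel":[0.198,-0.053,0.03],"rot":[0,0,0]},{"jaw":-1,"travel":[0.198,-0.053,0.0155],"rot":[0,0,0]},{"jaw":-1,"travel":[0.198,-0.053,0.0155],"rot":[0,0,0]}]' | grep -E 'eef|force'; for i in 1 2; do python3 -m creep '[{"jaw":-1,"travel":[0,0,-0.0025],"rot":[0,0,0]},{"jaw":-1,"travel":[0,0,-0.0025],"rot":[0,0,0]}]' | grep -E 'eef|force'; done
```

```text
eef_pos: [610.5, 116.7, 50.2]
force: [-0.4, -0.0, 0.2]
eef_pos: [612.2, 116.7, 50.4]
force: [-0.0, 0.1, -0.0]
eef_pos: [612.7, 116.5, 49.5]
force: [0.2, 0.0, -0.3]
```

```bash
for i in 1 2; do python3 -m creep '[{"jaw":-1,"travel":[0,0,-0.0025],"rot":[0,0,0]},{"jaw":-1,"travel":[0,0,-0.0025],"rot":[0,0,0]}]' | grep -E 'eef|force'; done
```

```text
eef_pos: [612.6, 116.4, 48.4]
force: [-0.3, 0.3, 0.2]
eef_pos: [612.6, 116.5, 47.4]
force: [-0.4, -0.7, -0.1]
```

```bash
for i in 1 2; do python3 -m creep '[{"jaw":-1,"travel":[0,0,-0.0025],"rot":[0,0,0]},{"jaw":-1,"travel":[0,0,-0.0025],"rot":[0,0,0]}]' | grep -E 'eef|force'; done
```

```text
eef_pos: [612.8, 116.5, 46.8]
force: [-0.6, -0.4, 1.3]
eef_pos: [612.8, 116.5, 46.0]
force: [-2.0, -0.5, 4.3]
```

D is sound too. Next is C, at its outer edge.

```bash
python3 -m creep '[{"jaw":-1,"travel":[0,0,0.03],"rot":[0,0,0]},{"jaw":-1,"travel":[-0.044,-0.166,0.03],"rot":[0,0,0]},{"jaw":-1,"travel":[-0.088,-0.332,0.03],"rot":[0,0,0]},{"jaw":-1,"travel":[-0.088,-0.332,0.03],"rot":[0,0,0]},{"jaw":-1,"travel":[-0.088,-0.332,0.0125],"rot":[0,0,0]},{"jaw":-1,"travel":[-0.088,-0.332,0.0125],"rot":[0,0,0]},{"jaw":-1,"travel":[-0.088,-0.332,0.0125],"rot":[0,0,0]}]' | grep -E 'eef|force'; for i in 1 2; do python3 -m creep '[{"jaw":-1,"travel":[0,0,-0.0025],"rot":[0,0,0]},{"jaw":-1,"travel":[0,0,-0.0025],"rot":[0,0,0]}]' | grep -E 'eef|force'; done
```

```text
eef_pos: [577.7, -14.9, 50.2]
force: [-0.7, -0.6, -0.6]
eef_pos: [577.6, -15.7, 49.4]
force: [0.0, -0.0, -0.4]
eef_pos: [577.6, -16.2, 48.5]
force: [-0.1, -0.1, 0.6]
```

```bash
for i in 1 2; do python3 -m creep '[{"jaw":-1,"travel":[0,0,-0.0025],"rot":[0,0,0]},{"jaw":-1,"travel":[0,0,-0.0025],"rot":[0,0,0]}]' | grep -E 'eef|force'; done
```

```text
eef_pos: [577.6, -16.4, 47.6]
force: [0.4, 0.5, 1.6]
eef_pos: [577.7, -16.4, 47.0]
force: [-1.1, 0.1, 4.7]
```

C is sound: 4.7 N after about 1.2 mm. Now test A for a positive confirmation.

```bash
python3 -m creep '[{"jaw":-1,"travel":[0,0,0.03],"rot":[0,0,0]},{"jaw":-1,"travel":[-0.1,0.027,0.03],"rot":[0,0,0]},{"jaw":-1,"travel":[-0.197,0.053,0.03],"rot":[0,0,0]},{"jaw":-1,"travel":[-0.197,0.053,0.03],"rot":[0,0,0]},{"jaw":-1,"travel":[-0.197,0.053,0.0125],"rot":[0,0,0]},{"jaw":-1,"travel":[-0.197,0.053,0.0125],"rot":[0,0,0]},{"jaw":-1,"travel":[-0.197,0.053,0.0125],"rot":[0,0,0]}]' | grep -E 'eef|force'; python3 -c "
from h import *
im=read_camera('wrist');cv2.imwrite('pics/a0.png',im)"; for i in 1 2 3; do python3 -m creep '[{"jaw":-1,"travel":[0,0,-0.0025],"rot":[0,0,0]},{"jaw":-1,"travel":[0,0,-0.0025],"rot":[0,0,0]}]' | grep -E 'eef|force'; done
```

```text
eef_pos: [499.8, 4.6, 51.6]
force: [-0.2, 0.5, -0.2]
eef_pos: [498.8, 4.8, 50.4]
force: [0.3, 0.2, -0.8]
eef_pos: [498.6, 4.9, 49.4]
force: [-0.1, 0.8, 0.7]
eef_pos: [498.8, 4.9, 48.7]
force: [-1.1, 0.6, 1.9]
```

```bash
python3 -m creep '[{"jaw":-1,"travel":[0,0,-0.0025],"rot":[0,0,0]},{"jaw":-1,"travel":[0,0,-0.0025],"rot":[0,0,0]}]' | grep -E 'eef|force'
```

```text
eef_pos: [498.8, 4.9, 47.9]
force: [-2.6, 0.1, 5.1]
```

All four look stiff so far, so I'll check visually by comparing the wrist views of A before contact and while pressed.

```bash
python3 - <<'E'
from h import *
o=get_obs();print(o["eef_pos"],o["force"],o["t"])
m=camera_model("wrist");b=read_camera("wrist");cv2.imwrite("pics/a1.png",b);a=cv2.imread("pics/a0.png")
for i in(a,b):
    for x in lids(i,m,48,800):print(*x)
cv2.imwrite("pics/ab.png",np.vstack([a[120:400],b[120:400]]))
E
```

```text
[498.8323999    4.87632658  47.86431677] [-2.55269423  0.10041775  5.13734018] 10.075
[506. 298.] [575.1 103.8] [93.7 43.6] 39.1
[362. 230.] [501.6  31.9] [71.9 73.2] 74.8
[509. 220.] [520.9 106.9] [74.  72.1] 74.9
[510. 301.] [578.5 105.8] [95.1 42.5] 38.9
[363. 233.] [503.7  31.7] [73.2 74.4] 74.8
[513. 224.] [524.2 108.5] [76.  74.1] 74.8
```

View pics/ab.png

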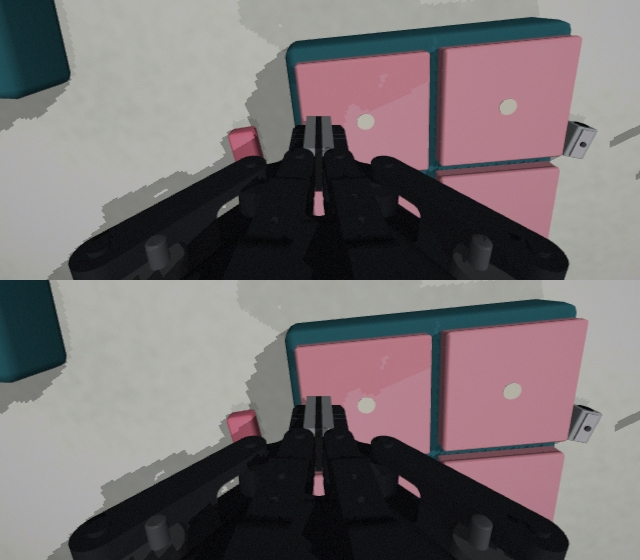

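A stayed flat when pressed (dot at (366,405) in the lower half). The view also suggests B, with its dot at (512,391), stands higher than A, yet I only felt B at 47 mm. It may have tipped at a force too low to notice. I'll press B again with a view before and after, averaging the force.

```bash
cat >> h.py <<'E'
def snap(name,n=4):
    F=[]
    for i in range(n):
        m=camera_model("wrist");im=read_camera("wrist");F.append(get_obs()["force"])
    cv2.imwrite(f"pics/{name}.png",im);o=get_obs()
    print(name,"t",round(o["t"],2),"eef",o["eef_pos"].round(2),"F",np.mean(F,0).round(2));return im,m
E
python3 -m creep '[{"jaw":-1,"travel":[0,0,0.03],"rot":[0,0,0]},{"jaw":-1,"travel":[0.044,0.166,0.03],"rot":[0,0,0]},{"jaw":-1,"travel":[0.087,0.332,0.03],"rot":[0,0,0]},{"jaw":-1,"travel":[0.087,0.332,0.03],"rot":[0,0,0]},{"jaw":-1,"travel":[0.087,0.332,0.0125],"rot":[0,0,0]},{"jaw":-1,"travel":[0.087,0.332,0.0125],"rot":[0,0,0]},{"jaw":-1,"travel":[0.087,0.332,0.0125],"rot":[0,0,0]}]' | grep -E 'eef|force'
python3 -c "
from h import *
snap('b0')"
for i in 1 2; do python3 -m creep '[{"jaw":-1,"travel":[0,0,-0.0025],"rot":[0,0,0]},{"jaw":-1,"travel":[0,0,-0.0025],"rot":[0,0,0]}]' >/dev/null; python3 -c "
from h import *
snap('b1')"; done
for i in 1 2; do python3 -m creep '[{"jaw":-1,"travel":[0,0,-0.0025],"rot":[0,0,0]},{"jaw":-1,"travel":[0,0,-0.0025],"rot":[0,0,0]}]' >/dev/null; python3 -c "
from h import *
snap('b2')"; done
```

```text
eef_pos: [532.9, 136.2, 52.0]
force: [0.2, -0.1, -0.2]
b0 t 11.2 eef [533.62 136.94  52.62] F [-0.41  0.11 -0.04]
b1 t 11.65 eef [533.57 137.73  51.52] F [-0.3  -0.19  0.03]
b1 t 12.1 eef [533.56 137.68  50.49] F [ 0.3   0.12 -0.05]
b2 t 12.55 eef [533.55 137.66  49.5 ] F [-0.25 -0.54 -0.18]
b2 t 13.0 eef [533.54 137.68  48.49] F [-0.49  0.27  0.52]
```

```bash
for i in 3 4; do python3 -m creep '[{"jaw":-1,"travel":[0,0,-0.0025],"rot":[0,0,0]},{"jaw":-1,"travel":[0,0,-0.0025],"rot":[0,0,0]}]' >/dev/null; python3 -c "
from h import *
snap('b$i')"; done
python3 - <<'E'
from h import *
m=camera_model("wrist")
for n in("b0","b2","b3","b4"):
    print(n);[print(*x) for x in lids(cv2.imread(f"pics/{n}.png"),m,48,800)]
E
python3 -c "
import cv2,numpy as np
f=lambda n:cv2.resize(cv2.imread(f'pics/{n}.png')[140:300,60:420],None,fx=1.8,fy=1.8)
cv2.imwrite('pics/bb.png',np.vstack([f('b0'),f('b4')]))"
```

```text
b3 t 13.45 eef [533.56 137.66  47.49] F [ 0.29 -0.56 -0.  ]
b4 t 13.9 eef [533.71 137.69  46.66] F [-0.31 -0.37  0.86]
b0
[130. 260.] [501.3  31.3] [91.5 72.2] 74.9
[269. 235.] [516.5 116.3] [69.8 58.1] 75.0
b2
[123. 263.] [502.3  27.2] [93.2 74.3] 74.8
[267. 235.] [517.1 114.3] [71.7 58.3] 74.8
b3
[123. 264.] [502.6  26.4] [93.6 74.9] 74.8
[267. 235.] [517.4 113.9] [72.3 58.6] 74.8
b4
[122. 265.] [502.7  25.7] [94.  75.3] 74.8
[266. 237.] [517.4 113.8] [72.5 58.6] 74.8
```

View pics/bb.png

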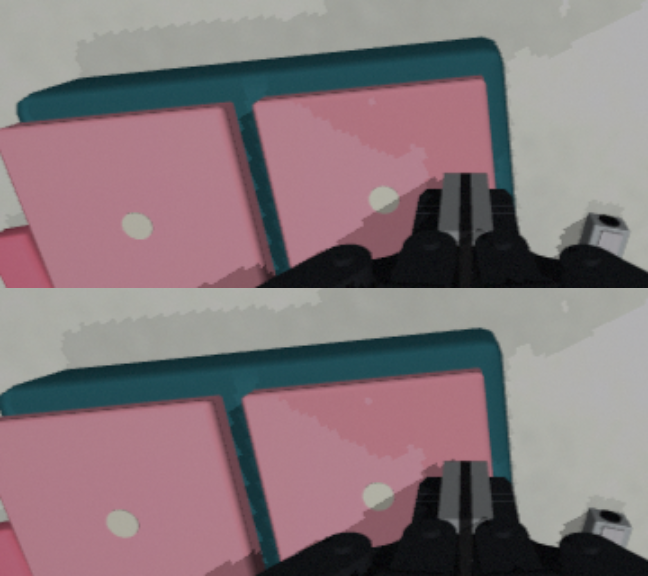

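B shows no visible tilt between the two views: the dot and edges move only with the camera. I'll press it one step more, let it settle, and judge tilt with the camera pose of each frame.

```bash
cat >> h.py <<'E'
def q(name):
    im,m=snap(name,5)
    for x in lids(im,m,48,800):
        if min(x[2])>50: print("  ",*x)
    hsv=cv2.cvtColor(im,cv2.COLOR_BGR2HSV)
    w=((hsv[...,1]<45)&(hsv[...,2]>120)).astype(np.uint8)
    for c in cv2.findContours(w,cv2.RETR_EXTERNAL,cv2.CHAIN_APPROX_NONE)[0]:
        if 60<cv2.contourArea(c)<500:
            p,s,a=cv2.fitEllipse(c)
            P=ray(m,p,48)[0,:2]
            if np.hypot(*(P-[555.7,60.8]))<85: print("   dot",np.round(p,1),P.round(1),np.round(s,1))
E
for i in 5 6; do python3 -m creep '[{"jaw":-1,"travel":[0,0,-0.002],"rot":[0,0,0]}]' >/dev/null; python3 -c "
from h import *
q('b$i')"; done
```

```text
b5 t 14.28 eef [533.73 137.72  45.99] F [-0.76 -0.29  3.95]
   [121. 265.] [502.7  25.8] [93.8 75.3] 74.9
   [265. 238.] [517.1 114. ] [72.2 58.3] 74.8
   dot [126.7 270.9] [505.4  29.9] [13.9 17.9]
   dot [269.6 255.3] [525.7 111.2] [15.  16.9]
b6 t 14.65 eef [533.74 137.72  45.41] F [-1.69 -0.19  6.19]
   [120. 266.] [502.7  25.8] [93.9 75.4] 74.8
   [265. 238.] [516.9 114.2] [72. 58.] 74.9
   dot [126.  271.5] [505.4  30. ] [14.2 18.3]
   dot [269.5 255.3] [525.5 111.3] [15.1 16.8]
```

B is sound at 4.2 N/mm, and its dot stays fixed. Retesting C closer to the edge in the same way.

```bash
python3 -m creep '[{"jaw":-1,"travel":[0,0,0.03],"rot":[0,0,0]},{"jaw":-1,"travel":[0.036,-0.13,0.03],"rot":[0,0,0]},{"jaw":-1,"travel":[0.072,-0.26,0.03],"rot":[0,0,0]},{"jaw":-1,"travel":[0.107,-0.394,0.03],"rot":[0,0,0]},{"jaw":-1,"travel":[0.107,-0.394,0.03],"rot":[0,0,0]},{"jaw":-1,"travel":[0.107,-0.394,0.013],"rot":[0,0,0]},{"jaw":-1,"travel":[0.107,-0.394,0.013],"rot":[0,0,0]},{"jaw":-1,"travel":[0.107,-0.394,0.013],"rot":[0,0,0]}]' | grep -E 'eef|force'
python3 -c "
from h import *
q('c0')"
for i in 1 2 3; do python3 -m creep '[{"jaw":-1,"travel":[0,0,-0.002],"rot":[0,0,0]}]' >/dev/null; python3 -c "
from h import *
q('c$i')"; done
```

```text
eef_pos: [575.7, -18.6, 49.7]
force: [1.5, 0.5, -0.7]
c0 t 15.9 eef [576.37 -19.47  50.21] F [-0.22 -0.22  0.07]
   [368. 234.] [583.7  10.2] [74.  75.5] 74.8
   [516. 224.] [603.4  87.1] [76.2 74.3] 74.8
   [532.  78.] [526.5 107.8] [76.2 71.2] 74.8
   [367.  85.] [505.   31.5] [73.7 73.5] 74.8
   dot [371.3 245.3] [585.3  10.1] [15.2 17.1]
   dot [514.5 230.3] [605.4  89. ] [14.7 18.1]
   dot [363.5  92. ] [504.9  31.8] [19.4 21. ]
   dot [531.8  74.4] [526.3 110.3] [18.8 23.4]
c1 t 16.27 eef [576.35 -19.98  49.29] F [ 0.06 -0.11  0.19]
   [370. 234.] [583.9  10.2] [74.  75.9] 74.8
   [519. 223.] [603.4  87.1] [76.3 74.3] 74.8
   [534.  78.] [526.8 107.7] [76.2 70.6] 74.8
   [368.  85.] [505.   31.5] [73.7 73.5] 74.8
   dot [372.5 245.4] [585.2  10.1] [15.3 17.4]
   dot [516.9 230.3] [605.4  89.1] [14.7 18.5]
   dot [364.9  91.3] [504.9  31.8] [19.6 21.5]
   dot [534.3  73.3] [526.3 110.3] [19.  23.8]
c2 t 16.65 eef [576.39 -20.03  48.56] F [-0.08 -0.59  0.6 ]
   [370. 235.] [584.1  10.3] [74.8 76.2] 74.4
   [519. 224.] [603.4  87. ] [76.3 74.3] 74.8
   [536.  78.] [526.9 107.6] [76.2 70.3] 74.8
   [369.  84.] [505.   31.5] [73.8 73.5] 74.8
   dot [372.6 245.9] [585.1   9.9] [15.8 17.3]
   dot [517.9 230.7] [605.4  89.1] [14.8 18.6]
   dot [365.4  91.1] [504.9  31.8] [19.4 21.7]
   dot [535.7  72.9] [526.3 110.3] [19.2 24. ]
c3 t 17.02 eef [576.43 -20.01  47.76] F [ 0.01 -0.63  0.96]
   [370. 235.] [584.5  10.4] [74.9 77.4] 74.4
   [520. 224.] [603.4  87. ] [76.3 74.3] 74.9
   [537.  78.] [527.  107.6] [76.2 70.1] 74.8
   [369.  84.] [505.   31.5] [73.7 73.5] 74.8
   dot [372.5 246.5] [585.1   9.7] [15.6 17.5]
   dot [518.9 231.2] [605.4  89.1] [14.9 18.5]
   dot [365.6  90.8] [504.9  31.8] [19.5 21.8]
   dot [536.9  72.8] [526.4 110.3] [19.1 24. ]
```

C is the only lid that changes: its outline grows from 75.5 to 77.4 mm, it skews, and the force is only about 1 N over 1.5 mm. One or two more steps to confirm.

```bash
for i in 4 5; do python3 -m creep '[{"jaw":-1,"travel":[0,0,-0.002],"rot":[0,0,0]}]' >/dev/null; python3 -c "
from h import *
q('c$i')" | head -2; done
python3 -c "
import cv2,numpy as np
f=lambda n:cv2.resize(cv2.imread(f'pics/{n}.png')[130:320,260:620],None,fx=1.6,fy=1.6)[:300]
cv2.imwrite('pics/cc.png',np.vstack([f('c0'),f('c5')]))"
```

```text
c4 t 17.4 eef [576.42 -20.01  46.98] F [-0.47 -0.7   1.35]
   [370. 235.] [584.5  10.6] [75.1 77.9] 74.4
c5 t 17.77 eef [576.47 -20.08  46.41] F [-1.41 -1.24  4.4 ]
   [371. 236.] [584.6  10.7] [76.6 76.9] 73.3
```

View pics/cc.png

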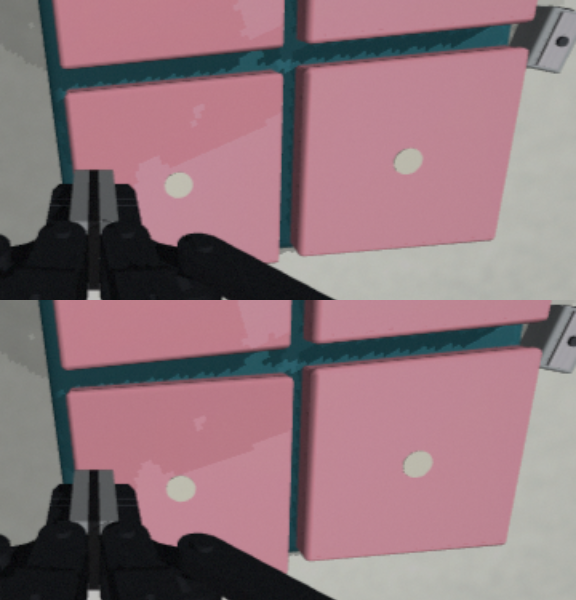

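Lid C is the loose one: it visibly tipped between the views (its inner edge rises, and the gap to its neighbours changes), with about 1 N over 2 mm before the stop. Now I lift, centre over its dot at (585,10.4), and come down.

```bash
python3 -m creep '[{"jaw":-1,"travel":[0,0,0.03],"rot":[0,0,0]},{"jaw":-1,"travel":[0.0215,0.076,0.03],"rot":[0,0,0]},{"jaw":-1,"travel":[0.0215,0.076,0.03],"rot":[0,0,0]},{"jaw":-1,"travel":[0.0215,0.076,0.01],"rot":[0,0,0]},{"jaw":-1,"travel":[0.0215,0.076,0.01],"rot":[0,0,0]},{"jaw":-1,"travel":[0.0215,0.076,0.01],"rot":[0,0,0]}]' | grep -E 'eef|force'
for i in 1 2; do python3 -m creep '[{"jaw":-1,"travel":[0,0,-0.0025],"rot":[0,0,0]},{"jaw":-1,"travel":[0,0,-0.0025],"rot":[0,0,0]}]' | grep -E 'eef|force'; done
```

```text
eef_pos: [584.3, 10.0, 49.6]
force: [-0.2, 0.1, -0.1]
eef_pos: [584.4, 10.0, 49.3]
force: [-2.0, -1.8, 4.5]
eef_pos: [584.4, 10.1, 49.1]
force: [-5.3, -1.3, 8.5]
```

```bash
for i in 1 2; do python3 -m creep '[{"jaw":-1,"travel":[0,0,-0.0025],"rot":[0,0,0]},{"jaw":-1,"travel":[0,0,-0.0025],"rot":[0,0,0]},{"jaw":-1,"travel":[0,0,-0.0025],"rot":[0,0,0]}]' | grep -E 'eef|force'; done
```

```text
eef_pos: [584.5, 10.1, 48.8]
force: [-5.9, -1.3, 12.4]
eef_pos: [584.5, 10.1, 48.1]
force: [-5.9, -0.4, 12.9]
```

The catch started moving at about 13 N. Continuing.

```bash
for i in 1 2 3; do python3 -m creep '[{"jaw":-1,"travel":[0,0,-0.0025],"rot":[0,0,0]},{"jaw":-1,"travel":[0,0,-0.0025],"rot":[0,0,0]}]' | grep -E 'eef|force'; done
```

```text
eef_pos: [584.5, 10.0, 47.1]
force: [-6.5, -1.3, 13.5]
eef_pos: [584.5, 10.1, 46.2]
force: [-7.9, -0.9, 14.1]
eef_pos: [584.5, 10.1, 45.6]
force: [-8.2, -1.7, 16.0]
```

```bash
python3 -m creep '[{"jaw":-1,"travel":[0,0,-0.0025],"rot":[0,0,0]},{"jaw":-1,"travel":[0,0,-0.0025],"rot":[0,0,0]},{"jaw":-1,"travel":[0,0,-0.0025],"rot":[0,0,0]}]' | grep -E 'eef|force'
```

```text
eef_pos: [584.5, 10.1, 45.0]
force: [-9.3, -1.2, 19.0]
```

The force rises to 19 N after about 4 mm of travel, so the gasket has been reached. Lifting, then rechecking lightly at the edge.

```bash
python3 -m creep '[{"jaw":-1,"travel":[0,0,0.04],"rot":[0,0,0]},{"jaw":-1,"travel":[0,0,0.04],"rot":[0,0,0]},{"jaw":-1,"travel":[-0.0203,-0.075,0.04],"rot":[0,0,0]},{"jaw":-1,"travel":[-0.0203,-0.075,0.04],"rot":[0,0,0]},{"jaw":-1,"travel":[-0.0203,-0.075,0.0135],"rot":[0,0,0]},{"jaw":-1,"travel":[-0.0203,-0.075,0.0135],"rot":[0,0,0]},{"jaw":-1,"travel":[-0.0203,-0.075,0.0135],"rot":[0,0,0]}]' | grep -E 'eef|force'
python3 -c "
from h import *
q('e0')" | head -3
for i in 1 2; do python3 -m creep '[{"jaw":-1,"travel":[0,0,-0.002],"rot":[0,0,0]}]' >/dev/null; python3 -c "
from h import *
q('e$i')"|head -3; done
```

```text
eef_pos: [576.5, -18.9, 46.9]
force: [-0.3, 0.4, 0.4]
e0 t 22.02 eef [576.77 -19.29  47.49] F [ 0.12 -0.25 -0.38]
   [368. 233.] [582.1  10.1] [72.3 73.8] 74.8
   [519. 225.] [603.4  87.1] [76.3 74.3] 74.8
e1 t 22.4 eef [576.81 -19.57  46.72] F [-0.24 -0.19 -0.29]
   [367. 232.] [582.2  10.1] [72.4 74. ] 74.8
   [520. 225.] [603.4  87. ] [76.3 74.3] 74.8
e2 t 22.77 eef [576.97 -19.58  46.11] F [-0.52 -0.25  1.35]
   [368. 233.] [581.9  10.1] [72.2 73.5] 74.8
   [521. 225.] [603.4  87. ] [76.3 74.3] 74.9
```

```bash
for i in 3 4; do python3 -m creep '[{"jaw":-1,"travel":[0,0,-0.002],"rot":[0,0,0]}]' >/dev/null; python3 -c "
from h import *
q('e$i')"|head -3; done
```

```text
e3 t 23.15 eef [576.96 -19.6   45.44] F [-1.64  0.02  4.43]
   [368. 234.] [581.7  10.1] [72.1 73.5] 74.8
   [522. 225.] [603.4  87. ] [76.2 74.3] 74.8
e4 t 23.52 eef [577.02 -19.64  45.01] F [-2.96 -0.17  6.98]
   [369. 234.] [581.7  10.2] [72.3 73.4] 74.6
   [523. 225.] [603.4  87. ] [76.3 74.3] 74.8
```

C is stiff now (about 4.5 N/mm) and stays level, so it is seated. Retreating and taking a last look.

```bash
python3 -m creep '[{"jaw":-1,"travel":[0,0,0.1],"rot":[0,0,0]},{"jaw":-1,"travel":[0,0,0.3],"rot":[0,0,0]},{"jaw":-1,"travel":[-0.2,0.2,0.4],"rot":[0,0,0]},{"jaw":-1,"travel":[-0.3,0.5,0.4],"rot":[0,0,0]},{"jaw":-1,"travel":[-0.4,0.7,0.4],"rot":[0,0,0]},{"jaw":-1,"travel":[-0.4,0.7,0.4],"rot":[0,0,0]},{"jaw":-1,"travel":[-0.4,0.7,0.4],"rot":[0,0,0]},{"jaw":-1,"travel":[-0.4,0.7,0.4],"rot":[0,0,0]}]'
python3 - <<'E'
from h import *
a=cv2.imread("pics/top.png");m=camera_model("top");b=read_camera("top");cv2.imwrite("pics/end.png",b)
[print(*x) for x in lids(b,m)]
cv2.imwrite("pics/endc.png",np.hstack([a[30:270,90:370],b[30:270,90:370]]))
E
```

```text
t: 24.52
eef_pos: [415.0, 263.2, 204.1]
tool_rot: [0.696, -0.695, 0.127, -0.127]
force: [0.3, -0.4, 0.4]
gripper_width: 0.0
[416. 338.] [ 211.  -242.9] [97.6 96.9] 67.0
[375. 320.] [ 253.1 -145.5] [97.  95.8] 66.9
[432. 295.] [ 308.8 -284.6] [98.  97.2] 67.0
[391. 278.] [ 350.5 -187.1] [96.9 97.1] 66.8
[299. 214.] [505.9  32. ] [73.4 74.2] 75.0
[267. 205.] [526.9 110.7] [73.3 74. ] 74.9
[308. 182.] [584.2  10.7] [73.6 74.7] 75.5
[276. 174.] [605.5  89.5] [73.4 74.7] 74.8
[549. 163.] [ 627.1 -594.9] [200.2 142.3] 8.5
```

View pics/endc.png

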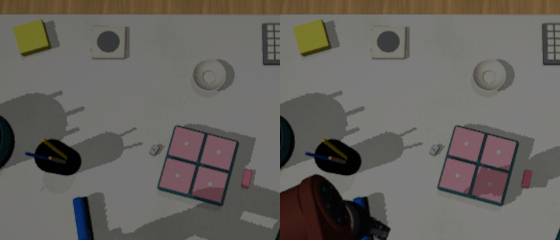

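The before and after views match: cup, dish, sharpener, eraser and stapler are where they were, and the arm is clear. Handing in.

```bash
python3 -c "
from plant import *
print(finish_job())"
```

```text
the job is handed in; nothing more can be done
None
```

I found the loose lid and pressed it in, then handed the job in at about 24.6 s; no verdict was reported. The loose lid was the one at about x 585, y 11 mm on the smaller tier.

- **Finding it:** I pressed all four lids near an edge with light force. The three sound lids gave about 4 N per mm, with at most 6.2 N read on any of them. My first pass read the loose lid as sound, because at about 28 mm from the middle I took the contact for a stiff one. On a second press about 32 mm out, with wrist pictures, it sank about 2 mm under roughly 1 N. Its outline visibly tipped while the others stayed put.
- **Seating it:** I pressed its middle. It gave way at about 13 N, moved about 4 mm, and the force rose to 19 N, which fits the gasket being reached.
- **Last checks:** The same edge of that lid is now stiff (about 4.5 N per mm) and level up to 7 N. I did not recheck its other edges. The before and after overhead pictures show the nearby things unmoved and the arm clear. The overhead outline of that lid reads 0.6° off its earlier angle, which may only be outline error since the wrist views did not show it.

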